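Crimp the sample tile's metal foot in the locking pliers and box it

ROBOT

A 7-joint arm with a two-finger parallel gripper is mounted at the origin on the work surface. World frame = base frame: x ahead of the robot, y to its left, z up, the work surface at z = 0. Lengths are in m, angles in rad, forces in N, time in s.
With the tool pointing down it reaches from about 0.35 to 0.9 m from the base axis. Payload 19.9 kg.
Tool frame: the origin (TCP) lies midway between the tips of the shut fingers; the grasp point (between the pads) lies 19 mm behind it (ctrl.grasp_offset is the distance from the TCP to the grasp point, in m); z points along the fingers, y is the line along which they close (so a half turn about z gives the same grasp; the last joint's range is limited). The gripper opens to 94 mm and grips with 3 to 60 N. Pads are 16 mm wide; open, the fingers measure 119 mm over their backs; the gripper's body (75 mm by 177 mm) begins 78 mm behind the grasp point.
Start: joints at [1.272, 0.417, -0.01, 1.614, 0.005, 1.111, -0.053], TCP at [0.159, -0.604, 0.205] pointing down, gripper open.
Joint ranges: [-2.81, 2.81], [-0.39, 2.02], [-1.27, 1.25], [0.06, 2.57], [-1.19, 4.33], [0.19, 2], [-2.82, 2.82]. Speed limits (rad/s): [1.89, 1.89, 2.39, 2.39, 3.01, 3.01, 3.01].

INTERFACE

Orientations are given as a unit quaternion [w, x, y, z].
In Python, from cell import ctrl, eyes gives the robot as it stands.
- The arm moves only by the shell command python3 -m handwheel 'ROWS'. ROWS is JSON, a list of rows, each a list of 3 entries, a list of its own where there are three numbers: the opening, from -1 (shut) to 1 (fully open), then the shift along the tool's x, y, z in mm, then the turn, a rotation vector about the tool's x, y, z in rad. In form: [[hand, [x, y, z], [wx, wy, wz]], ...]. A call has 1 to 5 rows; each row is the pose to reach, as a shift and turn from the pose commanded when the call began, along the tool's axes at that moment; what a row does not reach only later rows make up. A row lasts 1/8 s, in which the tool goes at most 62.5 mm and 10.7 degrees, less where a joint would pass 70% of its speed; a pose out of reach is approached as far as the arm can. A call with a gripper value outside its range is refused whole. The fingers move at their own pace and stop on an object; the grip force is fixed at half the most. Time passes only in rows, so rows that repeat a pose let the fingers close. It gives the time, the measured TCP pose, the force, the opening and the grip force at its end, in the units of the state.
- ctrl.get_obs(): the state, without advancing time (a new reading comes with each control period).
- eyes.read_camera(name): name is "side" or "top"; returns a dict with "image" (384x512x3 uint8, blue, green, red), "z_map" (384x512 float32, m along the optical axis (not along the pixel's ray), 0 where there is no reading), "fx", "fy", "cx", "cy" (pixels), "origin" and "rotation" of the camera in the world. Camera axes: x right, y down, z forward; pixel columns grow to the right and rows downward; lengths in m; the calibration is good to about 2 mm. A picture is of the moment at which its call begins.
- ctrl.finish_job(): hands the job in; it is judged then, once.
The state is a dict: "time_s": time; "joints": joint angles; "dq": joint speeds; "joint_efforts": joint torques, N m; "tool_pos": TCP position; "ee_rot": TCP orientation; "contact_force": force on the tool from outside, world axes, zero at the start; "wrist_torque": the same for the moment, N m; "width": opening from 0.0 (shut) to 1.0 (fully open); "grasp_force": force on a finger pad.
Only numpy, scipy, OpenCV 4.12 (cv2) and the standard library are available. Lean on these libraries where they do the work, as an engineer would, in place of code of your own. Each camera call takes 0.05 s, during which the arm holds its last target. There are 200 camera calls.

TASK

Take the only tile in the wooden rack that has a metal foot and stand it on the board between the open jaw pads of the bench-mounted locking pliers, with its foot centred on the pads. Squeeze the handles until they snap over centre and the pliers stay locked on the foot by themselves, hands off, then flick the release lever so that the jaws spring open. Take the tile out and set it down standing upright on the floor of the sample box, in the empty part beside the tile already there; never drop or tip the tile, and leave the other tiles and the marker where they are.

Things in the scene. Friction and masses are not known exactly. Their poses are not given: they have to be found in the camera images.
- footed_tile: Tile to crimp: upright white ceramic, 12 mm thick (own x), 60 wide (y), 80 tall (z), 0.2 kg; a steel foot makes its lowest 24 mm 18 thick and 64 wide. Origin: centre of underside. Same after a half turn about z. Starts in any of the rack's 3 places; close neighbours leave only its narrow edges (60 mm apart, along y) to grip there. Grip it above the foot.
- plain_tile_a: A tile without foot, 12 x 60 x 68 mm tall, same frame; another place of the rack. Leave it.
- plain_tile_b: The other tile without foot, 12 x 60 x 68 mm tall. Leave it.
- tile_rack: Fixed low wooden rack, 116 mm (own x) by 84 mm (own y), floor 10 mm above the table; three places 28 mm apart along own x, parted by strips that rise 6 mm above that floor. Tiles stand with their x along the rack's x. Origin: centre of the underside.
- pliers: Locking clamp pliers lying flat on a fixed board 330 x 130 x 12 mm (own x -200 to 130). Origin: below the pivot, at table height. Own x points to the jaw tips, -x to the handles. Steelwork 16 to 44 mm above the table. Fixed jaw and handle on the -y side (handle y -18 to -8 mm), moving ones on the +y side. Both handles end at x -135 mm.
- jaw_bed (a point): Where the tile's underside centre goes: on the board, 12 mm above the table, midway between the open jaw pads (24 mm long along pliers x, tops 34 mm above the table). Axes as pliers. Pads close along pliers y on the foot's broad faces: tile x along pliers y. Open gap 30 mm; the closing jaw pushes the tile some 6 mm to -y against the fixed pad.
- handles_mid (a point): Midway between the handles as they stand when locked, pliers x -85 mm, at their upper edge, 36 mm above the table. Axes as pliers. A gripper centred here, closing along pliers y and opened to 80 mm or more, fits over the open handles (outer faces at y -18 and about +36 mm here; locked -18 and +18).
- lever_rest (a point): Middle of the release lever's paddle at rest, at its upper edge, 39 mm above the table (pliers x -168, y -3 mm). Axes as pliers; fixed point, does not move with the lever. Paddle: dark steel, 36 mm long (pliers x -186 to -150), 6 thick, 17 to 39 mm above the table, behind the handle ends. From its -y side push it to pliers +y (under 6 N).
- release_lever (a joint): Release lever angle, rad: 0 at rest, grows as the paddle goes to pliers +y, stop at 0.5. Hinged between the handles at pliers (-80, -3) mm. From about 0.15 it pushes the locked moving handle, by about 0.2 to 0.25 it has pushed it back over centre. Springs back to 0 by itself.
- pliers_handle (a joint): Moving handle angle, rad: 0 open, 0.185 dead centre, 0.22 closed. Hinged at pliers (-5, 13) mm, 10 mm thick; squeeze it to the fixed handle, or push it to pliers -y (under 15 N 80 mm from the hinge). It stays locked by itself only if past dead centre with the tile's foot in the jaws; otherwise it springs back to 0.
- moving_pad: Sprung pad of the moving jaw, 24 x 10 x 18 mm; presses the foot with 8 to 16 N when locked. Origin: 25 mm below the middle of its pressing face.
- sample_box: Fixed open wooden box, 162 mm (own x) by 90 mm (own y), 80 mm tall, walls 6 mm; inside 150 x 78 mm: no room for fingers beside the tile's narrow edges, so hold the tile by its broad faces. Origin: centre of the underside.
- sample_box_in (a point): Centre of the sample box's inner floor, 6 mm above the table; axes as the box (x along the 150 mm, y across). Tiles stand with their x along the box's x.
- boxed_tile: A tile like the footed one that already stands near one end of the box, at about x = +55 mm from the box's centre. Leave it.
- marker: Black marker pen, 14 mm thick, 120 mm long, lying; a bystander.

How it is judged:
By the outcome, as a careful person would: the job done as asked, in the order asked, and still so for the second after the job is handed in, with the robot touching nothing.
It also fails if it takes over 72 s, if anything falls off the work surface, if the arm or the gripper's body presses on something with over 40 N, if the wrist force passes 120 N, or if a joint passes its speed limit or range.

## Working session

There is one attempt and no reset: what is moved stays moved. The work goes in short steps, Python scripts to look and compute and a shell command to move; the robot and the scene stay as the last step left them, time stands still between calls to the robot, and variables do not carry over. Pictures are saved under pics/ and viewed, at most 13 in all, crops included, and the job is handed in when it is done.

```bash
ls; mkdir -p pics; python3 - <<'E'
from cell import ctrl, eyes
import cv2, numpy as np
o=ctrl.get_obs();print({k:np.round(v,3).tolist() for k,v in o.items()})
for n in("top","side"):
    r=eyes.read_camera(n);cv2.imwrite(f"pics/{n}1.png",r["image"]);np.savez(f"{n}.npz",**r);print(n,r["origin"],np.round(r["rotation"],3).tolist(),r["fx"],r["cx"],r["cy"])
E
```

```text
pics
{'time_s': 0.0, 'joints': [1.272, 0.418, -0.01, 1.614, 0.005, 1.111, -0.053], 'dq': [-0.002, 0.001, 0.001, 0.001, -0.001, -0.003, -0.001], 'joint_efforts': [-0.001, -85.125, 0.638, -42.6, -0.049, 0.019, 0.0], 'tool_pos': [0.159, -0.604, 0.205], 'ee_rot': [-0.001, 0.992, 0.129, -0.0], 'contact_force': [0.159, 0.115, 0.159], 'wrist_torque': [-0.038, 0.008, 0.013], 'grasp_force': 0.0, 'width': 0.998}
top [ 0.49338272 -0.01203755  0.93431354] [-0.026, 0.709, -0.704, 0.025] 369.037747651165 262.2961929868856 190.38901427318115
side [0.52195104 0.80079274 0.74188742] [0.009, -0.031, 0.905, -0.424] 369.67468625435293 260.229862829603 187.39571762755003
```

View pics/top1.png

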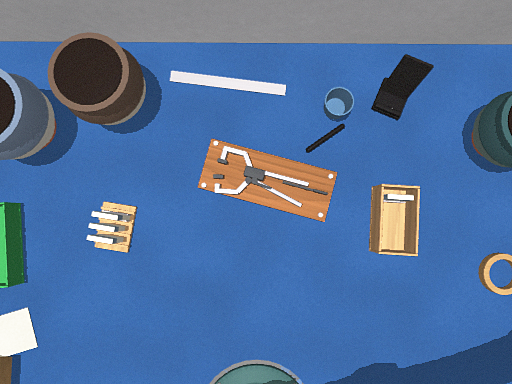

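View pics/side1.png

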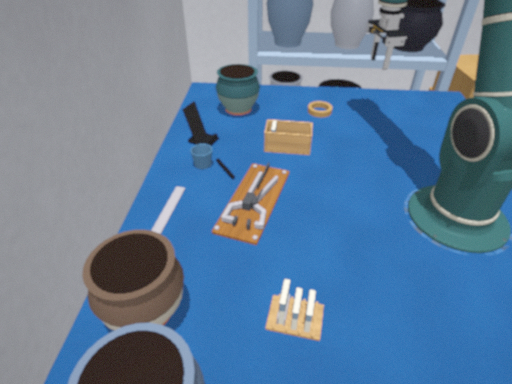

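```bash
cat > h.py <<'E'
import numpy as np, cv2
from scipy.spatial.transform import Rotation as R
def q2R(q): q=np.asarray(q); return R.from_quat(q[[1,2,3,0]]) if q.size==4 else R.from_matrix(q)
def cloud(r):
    z=r["z_map"]; v,u=np.mgrid[:z.shape[0],:z.shape[1]]
    P=np.stack([(u-r["cx"])/r["fx"]*z,(v-r["cy"])/r["fy"]*z,z],-1)
    W=q2R(r["rotation"]).apply(P.reshape(-1,3)).reshape(P.shape)+r["origin"]
    W[z<=0]=np.nan; return W
def rect(p):  # p Nx2 metres -> centre, size, angle(deg) of first side
    c,s,a=cv2.minAreaRect((p*1000).astype(np.float32)); return np.round(c,1),np.round(s,1),round(a,2)
E
python3 - <<'E'
from h import *
r=np.load("top.npz"); W=cloud(r); im=r["image"]; Z=W[...,2]
hsv=cv2.cvtColor(im,cv2.COLOR_BGR2HSV); sat=hsv[...,1]; hue=hsv[...,0]
print("table z",np.nanmedian(Z[250:300,200:300]))
def roi(u0,v0,u1,v1):
    m=np.zeros(Z.shape,bool); m[v0:v1,u0:u1]=1; return m
def go(n,m):
    m=m&np.isfinite(Z)
    print(n,m.sum(),rect(W[m][:,:2]), "z",np.round(np.percentile(Z[m],[5,50,95])*1000,1))
go("board",roi(190,130,345,230)&(Z>.006)&(Z<.10))
go("rack",roi(80,195,145,260)&(Z>.005)&(Z<.03))
go("box",roi(365,175,428,262)&(Z>.068))
m=roi(80,195,145,260)&(Z>.06)
n,l,st,c=cv2.connectedComponentsWithStats(m.astype(np.uint8))
for i in range(1,n):
    if st[i,4]>5: go(f"tile{i} {c[i].round()}",l==i)
bt=roi(380,185,420,210)&(sat<60)&(Z>.05); go("boxed",bt)
print(np.round(Z[224:232,85:135:2]*1000).astype(int))
print(np.round(Z[208:222,85:135:2]*1000).astype(int))
# steel
s=roi(190,130,345,230)&(Z>.025); n,l,st,c=cv2.connectedComponentsWithStats(s.astype(np.uint8))
for i in range(1,n):
    if st[i,4]>10: go(f"steel{i} {c[i].round()}",l==i)
E
python3 - <<'E'
import cv2
a=cv2.imread("pics/top1.png"); b=a[130:230,190:345]
b=cv2.resize(b,None,fx=5,fy=5,interpolation=cv2.INTER_CUBIC); cv2.imwrite("pics/c1.png",b)
E
```

```text
table z 0.0010947869678746835
board 6965 (array([600.2, -25.5]), array([376.2, 230.7]), 89.91) z [10.7 13.9 39.8]
rack 1065 (array([466.6, 361.1]), array([160.2, 154.1]), 87.64) z [ 7.8 12.  20.1]
box 969 (array([ 490.1, -327. ]), array([ 90.7, 161.8]), 86.71) z [69.9 80.5 87.5]
tile1 [107. 215.] 185 (array([495.1, 347.8]), array([60.4, 12.5]), 80.86) z [68.6 90.1 92.8]
tile2 [103. 227.] 171 (array([467.8, 359.1]), array([60.9, 12.9]), 81.31) z [65.2 78.2 81.5]
tile3 [101. 239.] 177 (array([440.6, 361.8]), array([60. , 12.6]), 81.42) z [63.8 78.4 81. ]
boxed 177 (array([ 548.3, -335.6]), array([89.3, 47.7]), 76.0) z [67.8 86.2 89. ]
[[                   4                    1                   78
                    79                   81                   78
                    79                   76                   70
                    61                   51                   38
                    30                   22                   13
                     9                   14                   12
                    11                   11                    8
    
[... 11123 characters left out ...]
3372036854775808                   10
                    12                   12                   13
                    18                   20                   18
                    18                   18                   19
                    16                   15                   32
                    30                   18                   11
                    10]]
steel1 [260. 178.] 1316 (array([591.1, -34.1]), array([278.6, 117.7]), 80.96) z [31.2 36.7 44.3]
steel2 [217. 176.] 46 (array([593.4,  98.6]), array([22.7,  9.9]), 88.81) z [29.2 34.6 37.5]<stdin>:18: RuntimeWarning: invalid value encountered in cast
<stdin>:19: RuntimeWarning: invalid value encountered in cast
```

View pics/c1.png

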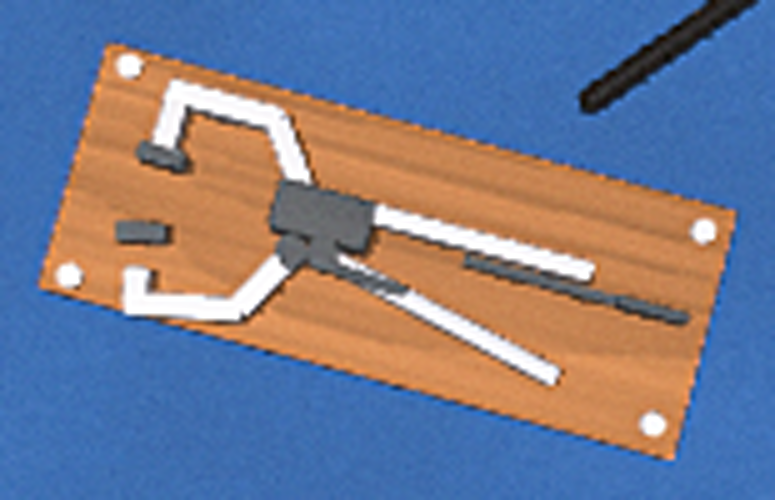

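```bash
cat >> h.py <<'E'
def plane(r,uv,z):
    uv=np.asarray(uv,float).reshape(-1,2)
    d=q2R(r["rotation"]).apply(np.c_[(uv[:,0]-r["cx"])/r["fx"],(uv[:,1]-r["cy"])/r["fy"],np.ones(len(uv))])
    return (r["origin"]+d*((z-r["origin"][2])/d[:,2])[:,None])[:,:2]
def top_rect(r,m,z):  # minAreaRect of mask, projected on plane z
    m=m.astype(np.uint8)
    n,l,st,c=cv2.connectedComponentsWithStats(m); i=1+np.argmax(st[1:,4])
    v,u=np.nonzero(l==i)
    uv=np.concatenate([np.c_[u+a,v+b] for a in(-.5,.5) for b in(-.5,.5)])
    return rect(plane(r,uv,z))
E
python3 - <<'E'
from h import *
r=np.load("top.npz"); W=cloud(r); im=r["image"]; Z=W[...,2]
hsv=cv2.cvtColor(im,cv2.COLOR_BGR2HSV); sat=hsv[...,1]; hue=hsv[...,0]
def roi(u0,v0,u1,v1):
    m=np.zeros(Z.shape,bool); m[v0:v1,u0:u1]=1; return m
br=(hue<25)&(sat>70)
print("board",top_rect(r,roi(190,130,345,230)&((br)|(Z>.02)),.012))
print("rack",top_rect(r,roi(80,195,145,260)&br,.012))
print("box",top_rect(r,roi(365,175,428,262)&(Z>.074),.08))
for v0,v1,z in((200,223,.09),(223,232,.078),):
    print("tile",top_rect(r,roi(80,200,145,223)&(Z>.085),.09))
t=roi(80,195,145,260)&(Z>.074)&(Z<.085); n,l,st,c=cv2.connectedComponentsWithStats(t.astype(np.uint8))
for i in range(1,n):
    if st[i,4]>40: print("plain",top_rect(r,l==i,.078))
print("boxed",top_rect(r,roi(380,190,420,208)&(sat<50)&(Z>.081),.086))
print("mpad",top_rect(r,roi(210,172,227,180)&(Z>.027),.034))
print("points: fixed pad, mov pad, fixed handle end mid, moving handle end, lever end")
for u,v,z in((163,157,.034),(143,232,.034),(590,270,.036),(555,376,.036),(688,319,.039),(375,217,.036)):
    print(plane(r,[190+u/5-.4,130+v/5-.4],z)*1000)
E
```

```text
board (array([587.7, -23.2]), array([331.8, 132.9]), 75.08)
rack (array([468.2, 354.3]), array([ 89.8, 118.4]), 81.71)
box (array([ 490.1, -326.7]), array([ 94.4, 164.2]), 86.75)
tile (array([495.1, 347.3]), array([64.3, 14.9]), 80.97)
tile (array([495.1, 347.3]), array([64.3, 14.9]), 80.97)
plain (array([468. , 358.4]), array([64.7, 15.4]), 80.99)
plain (array([440.5, 361.5]), array([64.5, 15. ]), 81.02)
boxed (array([ 542.1, -328.4]), array([62.5, 14.7]), 86.77)
mpad (array([593.3,  98.7]), array([12.3, 24.6]), 0.36)
points: fixed pad, mov pad, fixed handle end mid, moving handle end, lever end
[[630.50882748  87.67629221]]
[[593.34445013  96.9654151 ]]
[[ 575.80761186 -122.03020463]]
[[ 523.902171   -104.85920318]]
[[ 551.9106591  -169.24334553]]
[[601.21518169 -16.79901321]]
```

```bash
cat >> h.py <<'E'
def Rt(psi): a=np.radians(psi); c,s=np.cos(a),np.sin(a); return R.from_matrix([[c,s,0],[s,-c,0],[0,0,-1]])
def steps(*wps):  # chained waypoints (x,y,z mm, psi deg): one line per call group
    from cell import ctrl
    o=ctrl.get_obs(); p=np.array(o["tool_pos"])*1000; q=q2R(o["ee_rot"])
    print("t",round(o["time_s"],2),"at",p.round(1),"w",round(o["width"],3),"F",np.round(o["contact_force"],1),"g",round(o["grasp_force"],1))
    for w in wps:
        d=q.inv().apply(np.array(w[:3])-p); T=Rt(w[3]); rv=(q.inv()*T).as_rotvec()
        print(w,"->",d.round(1).tolist(),rv.round(3).tolist(),"rows",round(max(np.linalg.norm(d)/62.5,np.linalg.norm(rv)/.187),1))
        p,q=np.array(w[:3]),T
E
python3 -c "
from h import *
steps((480,-200,200,60),(560,100,200,115),(495,347,150,171),(495,347,50,171))"
```

```text
t 0.1 at [ 159.3 -604.   204.9] w 1.003 F [-0.3  0.2 -0. ] g 0.0
(480, -200, 200, 60) -> [413.1, -308.9, 5.2] [-0.001, -0.0, -0.789] rows 8.3
(560, 100, 200, 115) -> [299.8, -80.7, 0.0] [0.0, 0.0, -0.96] rows 5.1
(495, 347, 150, 171) -> [251.3, 45.5, 50.0] [0.0, 0.0, -0.977] rows 5.2
(495, 347, 50, 171) -> [0.0, 0.0, 100.0] [0.0, 0.0, 0.0] rows 1.6
```

```bash
python3 -m handwheel '[[1,[206,-154,0],[0,0,-0.4]],[1,[206,-154,0],[0,0,-0.4]],[1,[206,-154,0],[0,0,-0.4]],[1,[206,-154,0],[0,0,-0.4]],[1,[206,-154,0],[0,0,-0.4]]]'; python3 -c "
from h import *
steps((500,-150,200,80),(560,110,200,125),(495,347,130,171),(495,347,50,171))"
```

```text
time_s: 0.72
tool_pos: [0.3219, -0.3995, 0.2056]
ee_rot: [-0.0, 0.945, 0.326, 0.0]
contact_force: [-0.7, -0.7, -0.1]
width: 0.999
grasp_force: 0.0
t 0.72 at [ 321.9 -399.5  205.6] w 0.999 F [-0.7 -0.7 -0.1] g 0.0
(500, -150, 200, 80) -> [294.0, -86.9, 5.8] [0.0, -0.001, -0.733] rows 4.9
(560, 110, 200, 125) -> [266.5, 13.9, 0.0] [0.0, 0.0, -0.785] rows 4.3
(495, 347, 130, 171) -> [231.4, 82.7, 70.0] [0.0, 0.0, -0.803] rows 4.3
(495, 347, 50, 171) -> [0.0, 0.0, 80.0] [0.0, 0.0, 0.0] rows 1.3
```

```bash
python3 -m handwheel '[[1,[294,-87,5],[0,0,-0.733]],[1,[294,-87,5],[0,0,-0.733]],[1,[294,-87,5],[0,0,-0.733]],[1,[294,-87,5],[0,0,-0.733]],[1,[294,-87,5],[0,0,-0.733]]]' >/dev/null; python3 -m handwheel '[[1,[266,14,0],[0,0,-0.785]],[1,[266,14,0],[0,0,-0.785]],[1,[266,14,0],[0,0,-0.785]],[1,[266,14,0],[0,0,-0.785]],[1,[266,14,0],[0,0,-0.785]]]'>/dev/null; python3 -m handwheel '[[1,[231,83,70],[0,0,-0.803]],[1,[231,83,70],[0,0,-0.803]],[1,[231,83,70],[0,0,-0.803]],[1,[231,83,70],[0,0,-0.803]],[1,[231,83,70],[0,0,-0.803]]]'; python3 - <<'E'
from h import *
from cell import eyes
a=eyes.read_camera("top")["image"]; b=eyes.read_camera("side")["image"]
i=np.hstack([cv2.resize(a[170:280,60:180],(400,367)),cv2.resize(b[180:345,220:400],(400,367))]); cv2.imwrite("pics/2.png",i)
steps((495,347,50,171))
E
```

```text
time_s: 2.6
tool_pos: [0.4948, 0.3449, 0.129]
ee_rot: [-0.001, 0.078, 0.997, 0.0]
contact_force: [0.4, -1.3, 0.1]
width: 1.0
grasp_force: 0.0
t 2.7 at [496.8 342.  129.5] w 1.0 F [ 0.  -0.7  0.7] g 0.0
(495, 347, 50, 171) -> [2.5, 4.7, 79.5] [-0.001, -0.001, -0.005] rows 1.3
```

View pics/2.png

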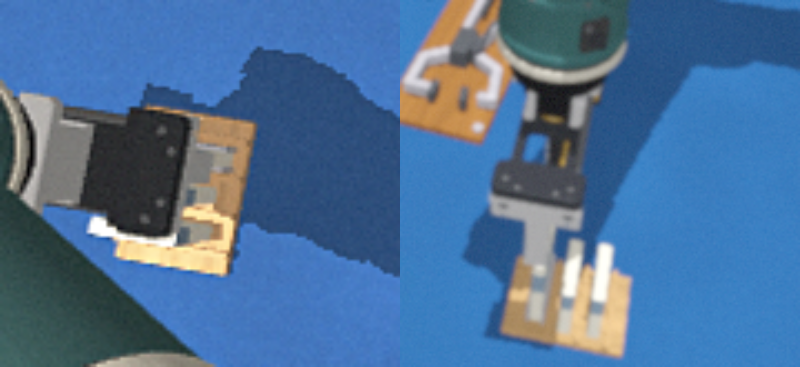

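```bash
python3 -m handwheel '[[1,[2,4,40],[0,0,-0.005]],[1,[2,4,80],[0,0,-0.005]],[1,[2,4,80],[0,0,-0.005]],[1,[2,4,80],[0,0,-0.005]]]'; python3 -c "
from h import *
steps((495,347,50,171))"
```

```text
time_s: 3.2
tool_pos: [0.4967, 0.3461, 0.052]
ee_rot: [0.001, 0.08, 0.997, 0.0]
contact_force: [0.5, 0.3, 0.3]
width: 1.001
grasp_force: 0.0
t 3.2 at [496.7 346.1  52. ] w 1.001 F [0.5 0.3 0.3] g 0.0
(495, 347, 50, 171) -> [1.8, 0.6, 2.0] [0.001, 0.001, -0.003] rows 0.0
```

```bash
python3 -m handwheel '[[-1,[1.5,0.5,2],[0,0,0]],[-1,[1.5,0.5,2],[0,0,0]],[-1,[1.5,0.5,2],[0,0,0]],[-1,[1.5,0.5,2],[0,0,0]],[-1,[1.5,0.5,2],[0,0,0]]]';python3 -m handwheel '[[-1,[0,0,0],[0,0,0]],[-1,[0,0,0],[0,0,0]]]'; python3 -c "
from h import *
steps((495,347,150,171),(612,92,150,165),(612,92,56,165))"
```

```text
time_s: 3.82
tool_pos: [0.4945, 0.3473, 0.0488]
ee_rot: [0.0, 0.079, 0.997, 0.0]
contact_force: [-0.7, 0.8, 5.0]
width: 0.636
grasp_force: 30.0
time_s: 4.08
tool_pos: [0.4944, 0.3473, 0.0487]
ee_rot: [0.0, 0.079, 0.997, 0.0]
contact_force: [0.1, -0.6, 5.6]
width: 0.638
grasp_force: 30.0
t 4.08 at [494.4 347.3  48.7] w 0.638 F [ 0.1 -0.6  5.6] g 30.0
(495, 347, 150, 171) -> [-0.7, -0.2, -101.3] [0.0, 0.0, -0.001] rows 1.6
(612, 92, 150, 165) -> [-155.5, -233.6, 0.0] [0.0, 0.0, 0.105] rows 4.5
(612, 92, 56, 165) -> [0.0, 0.0, 94.0] [0.0, 0.0, 0.0] rows 1.5
```

```bash
python3 -m handwheel '[[-1,[0,0,-50],[0,0,0]],[-1,[0,0,-101],[0,0,0]],[-1,[0,0,-101],[0,0,0]]]'>/dev/null;python3 -m handwheel '[[-1,[-50,-75,0],[0,0,0.03]],[-1,[-100,-150,0],[0,0,0.07]],[-1,[-156,-234,0],[0,0,0.105]],[-1,[-156,-234,0],[0,0,0.105]],[-1,[-156,-234,0],[0,0,0.105]]]'; python3 -m handwheel '[[-1,[0,0,40],[0,0,0]],[-1,[0,0,40],[0,0,0]]]'; python3 - <<'E'
from h import *
from cell import eyes
a=eyes.read_camera("top")["image"]; b=eyes.read_camera("side")["image"]
i=np.hstack([cv2.resize(a[120:240,180:300],(400,400)),cv2.resize(b[130:250,195:315],(400,400))]); cv2.imwrite("pics/3.png",i)
steps((612,92,56,165.08))
E
```

```text
time_s: 5.08
tool_pos: [0.6121, 0.0871, 0.1476]
ee_rot: [-0.001, 0.133, 0.991, -0.001]
contact_force: [0.7, 0.2, -2.6]
width: 0.63
grasp_force: 30.0
time_s: 5.32
tool_pos: [0.6094, 0.0907, 0.1062]
ee_rot: [-0.003, 0.131, 0.991, -0.001]
contact_force: [-0.6, -0.9, -1.9]
width: 0.633
grasp_force: 30.0
t 5.42 at [611.1  92.2 109.5] w 0.633 F [-0.3  0.6 -2. ] g 30.0
(612, 92, 56, 165.08) -> [-1.0, 0.0, 53.5] [0.0, -0.001, -0.001] rows 0.9
```

View pics/3.png

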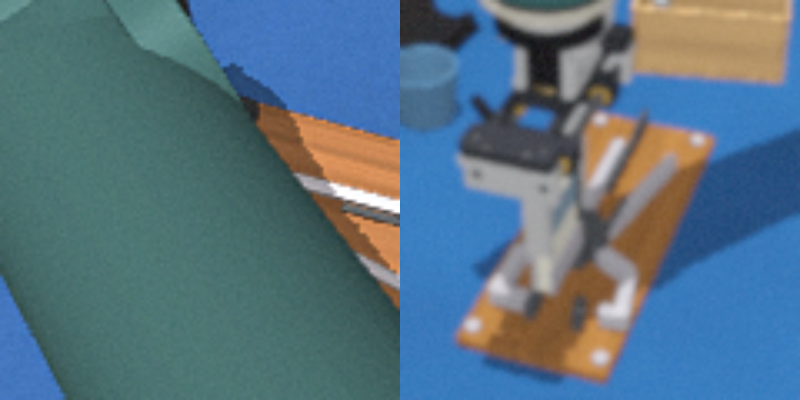

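```bash
python3 -m handwheel '[[-1,[-1,0,30],[0,0,0]],[-1,[-1,0,30],[0,0,0]],[-1,[-1,0,30],[0,0,0]]]'; python3 - <<'E'
from h import *
from cell import eyes
r=eyes.read_camera("side"); np.savez("side3.npz",**r)
W=cloud(r); o=np.array([.5967,.0106]); a=np.radians(75.08); c,s=np.cos(a),np.sin(a)
d=W[...,:2]-o; X=(d[...,0]*c+d[...,1]*s)*1000; Y=(-d[...,0]*s+d[...,1]*c)*1000; Z=W[...,2]*1000
# slices: pads (z 26-36), tile foot (z 44-60)
for n,m in(("pads",(X>60)&(X<105)&(abs(Y-6)<45)&(Z>24)&(Z<36)),("foot",(X>40)&(X<125)&(abs(Y-6)<20)&(Z>42)&(Z<58)),("tile",(X>40)&(X<125)&(abs(Y-6)<25)&(Z>64)&(Z<75))):
    v,u=np.nonzero(m); print(n,m.sum(),"X",np.percentile(X[m],[2,50,98]).round(1),"Y",np.percentile(Y[m],[2,25,50,75,98]).round(1))
    print(np.histogram(Y[m],np.arange(-40,54,4)))
b=r["image"]; cv2.imwrite("pics/4.png",cv2.resize(b[160:240,210:290],(560,560)))
steps((612,92,56,165.08))
E
```

```text
time_s: 5.8
tool_pos: [0.613, 0.0919, 0.081]
ee_rot: [0.001, 0.131, 0.991, 0.0]
contact_force: [-0.3, -0.5, -2.0]
width: 0.636
grasp_force: 30.0
pads 93 X [68.8 86.5 96. ] Y [-38.5 -27.4 -13.1  29.7  49.6]
(array([ 8,  9,  5,  8,  6,  5,  8,  0,  0,  0,  0,  0,  0,  0,  0,  5,  9,
       14,  4,  0,  0,  8,  4]), array([-40, -36, -32, -28, -24, -20, -16, -12,  -8,  -4,   0,   4,   8,
        12,  16,  20,  24,  28,  32,  36,  40,  44,  48,  52]))
foot 62 X [ 52.3 104.9 113.7] Y [-2.2  6.3 14.6 15.1 15.9]
(array([ 0,  0,  0,  0,  0,  0,  0,  0,  0,  4,  8,  5,  5, 39,  1,  0,  0,
        0,  0,  0,  0,  0,  0]), array([-40, -36, -32, -28, -24, -20, -16, -12,  -8,  -4,   0,   4,   8,
        12,  16,  20,  24,  28,  32,  36,  40,  44,  48,  52]))
tile 57 X [ 53.5  95.7 113.1] Y [-1.1  9.6 12.5 14.  15.7]
(array([ 0,  0,  0,  0,  0,  0,  0,  0,  0,  3,  4,  4,  7, 39,  0,  0,  0,
        0,  0,  0,  0,  0,  0]), array([-40, -36, -32, -28, -24, -20, -16, -12,  -8,  -4,   0,   4,   8,
        12,  16,  20,  24,  28,  32,  36,  40,  44,  48,  52]))
t 5.85 at [613.2  91.8  81. ] w 0.64 F [ 0.1 -0.1 -2.5] g 30.0
(612, 92, 56, 165.08) -> [1.2, -0.1, 25.0] [0.001, 0.001, -0.002] rows 0.4
```

View pics/4.png

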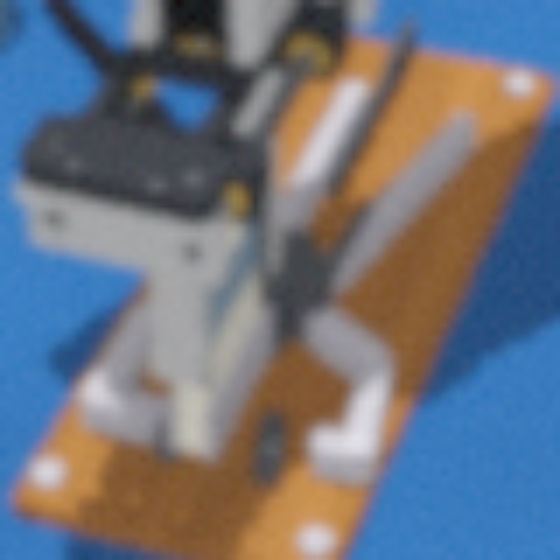

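```bash
python3 -m handwheel '[[-1,[1,0,15],[0,0,0]],[-1,[1,0,28],[0,0,0]],[-1,[1,0,28],[0,0,0]],[-1,[1,0,28],[0,0,0]]]'; python3 -m handwheel '[[-1,[0,0,1.5],[0,0,0]],[-1,[0,0,1.5],[0,0,0]]]'
```

```text
time_s: 6.35
tool_pos: [0.6113, 0.0915, 0.051]
ee_rot: [-0.0, 0.131, 0.991, 0.0]
contact_force: [-0.2, 0.2, -1.9]
width: 0.639
grasp_force: 30.0
time_s: 6.6
tool_pos: [0.6115, 0.0915, 0.0498]
ee_rot: [-0.0, 0.131, 0.991, 0.0]
contact_force: [-0.7, -1.0, -3.2]
width: 0.634
grasp_force: 30.0
```

```bash
python3 -m handwheel '[[-1,[0,0,1],[0,0,0]],[-1,[0,0,1],[0,0,0]]]'|grep -E "pos|force"; python3 -m handwheel '[[-1,[0,0,1],[0,0,0]],[-1,[0,0,1],[0,0,0]]]'|grep -E "pos|force"
```

```text
tool_pos: [0.6117, 0.0915, 0.0496]
contact_force: [-4.0, -1.3, 8.4]
grasp_force: 30.0
tool_pos: [0.6119, 0.0915, 0.0495]
contact_force: [-8.4, -3.8, 24.1]
grasp_force: 30.0
```

Standing on the board. Ease the load, open and lift off.

```bash
python3 -m handwheel '[[-1,[0,0,-1.5],[0,0,0]],[-0.2,[0,0,-1.5],[0,0,0]],[1,[0,0,-1.5],[0,0,0]],[1,[0,0,-1.5],[0,0,0]],[1,[0,0,-1.5],[0,0,0]]]'; python3 -m handwheel '[[1,[0,0,-40],[0,0,0]],[1,[0,0,-90],[0,0,0]],[1,[0,0,-90],[0,0,0]]]'; python3 -c "
from h import *
o=np.array([596.7,10.6]);a=np.radians(75.08);c,s=np.cos(a),np.sin(a)
w=lambda x,y:(round(o[0]+x*c-y*s,1),round(o[1]+x*s+y*c,1))
print(w(-85,0),w(-168,-40),w(83,0))
h=w(-85,0)
steps((612,92,140,120),(*h,140,75.08),(*h,60,75.08),(*h,19,75.08))"
```

```text
time_s: 7.72
tool_pos: [0.6115, 0.0915, 0.0494]
ee_rot: [-0.0, 0.131, 0.991, 0.0]
contact_force: [-0.3, -0.7, 0.7]
width: 0.917
grasp_force: 0.0
time_s: 8.1
tool_pos: [0.6132, 0.0921, 0.1429]
ee_rot: [0.003, 0.131, 0.991, 0.001]
contact_force: [0.7, -0.6, -0.2]
width: 0.998
grasp_force: 0.0
(np.float64(574.8), np.float64(-71.5)) (np.float64(592.1), np.float64(-162.0)) (np.float64(618.1), np.float64(90.8))
t 8.1 at [613.2  92.1 142.9] w 0.998 F [ 0.7 -0.6 -0.2] g 0.0
(612, 92, 140, 120) -> [1.2, -0.5, 2.9] [0.004, 0.004, 0.784] rows 4.2
(np.float64(574.8), np.float64(-71.5), 140, 75.08) -> [-123.0, -114.0, 0.0] [0.0, 0.0, 0.784] rows 4.2
(np.float64(574.8), np.float64(-71.5), 60, 75.08) -> [0.0, 0.0, 80.0] [0.0, 0.0, 0.0] rows 1.3
(np.float64(574.8), np.float64(-71.5), 19, 75.08) -> [0.0, 0.0, 41.0] [0.0, 0.0, 0.0] rows 0.7
```

```bash
python3 -m handwheel '[[1,[0,0,0],[0,0,0.784]],[1,[0,0,0],[0,0,0.784]],[1,[0,0,0],[0,0,0.784]],[1,[0,0,0],[0,0,0.784]],[1,[0,0,0],[0,0,0.784]]]' >/dev/null; python3 -m handwheel '[[1,[-123,-114,0],[0,0,0.784]],[1,[-123,-114,0],[0,0,0.784]],[1,[-123,-114,0],[0,0,0.784]],[1,[-123,-114,0],[0,0,0.784]],[1,[-123,-114,0],[0,0,0.784]]]' >/dev/null;  python3 -m handwheel '[[1,[0,0,60],[0,0,0]],[1,[0,0,60],[0,0,0]],[1,[0,0,60],[0,0,0]]]'; python3 - <<'E'
from h import *
from cell import eyes
b=eyes.read_camera("side")["image"]; a=eyes.read_camera("top")["image"]
i=np.hstack([cv2.resize(a[120:240,180:360],(450,300)),cv2.resize(b[140:250,200:310],(300,300))]); cv2.imwrite("pics/5.png",i)
steps((574.8,-71.5,60,75.08),(574.8,-71.5,19,75.08))
E
```

```text
time_s: 9.72
tool_pos: [0.5751, -0.0714, 0.0808]
ee_rot: [-0.0, 0.792, 0.611, 0.0]
contact_force: [0.7, 0.3, -0.1]
width: 0.998
grasp_force: 0.0
t 9.82 at [575.5 -71.8  81.4] w 1.003 F [ 0.4 -0.  -0.4] g 0.0
(574.8, -71.5, 60, 75.08) -> [0.1, -0.8, 21.4] [0.002, -0.0, 0.002] rows 0.3
(574.8, -71.5, 19, 75.08) -> [0.0, 0.0, 41.0] [0.0, 0.0, 0.0] rows 0.7
```

View pics/5.png

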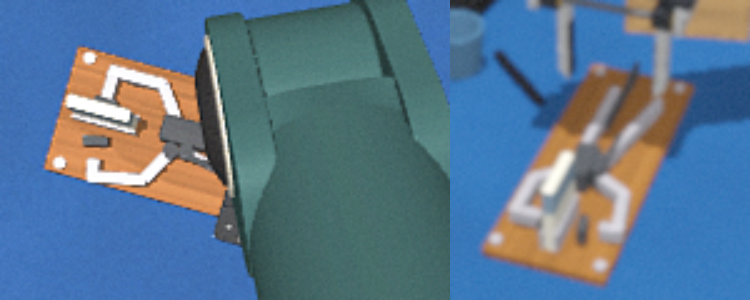

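```bash
python3 -m handwheel '[[1,[0,0,30],[0,0,0]],[1,[0,0,62],[0,0,0]],[1,[0,0,62],[0,0,0]],[1,[0,0,62],[0,0,0]]]';python3 -m handwheel '[[-1,[0,0,0],[0,0,0]],[-1,[0,0,0],[0,0,0]],[-1,[0,0,0],[0,0,0]],[-1,[0,0,0],[0,0,0]],[-1,[0,0,0],[0,0,0]]]'; python3 -m handwheel '[[-1,[0,0,0],[0,0,0]],[-1,[0,0,0],[0,0,0]],[-1,[0,0,0],[0,0,0]],[-1,[0,0,0],[0,0,0]],[-1,[0,0,0],[0,0,0]]]'
```

```text
time_s: 10.32
tool_pos: [0.5754, -0.072, 0.0192]
ee_rot: [0.001, 0.793, 0.61, 0.001]
contact_force: [-0.1, 0.9, -0.2]
width: 1.002
grasp_force: 0.0
time_s: 10.95
tool_pos: [0.5737, -0.0722, 0.0172]
ee_rot: [-0.0, 0.793, 0.609, -0.001]
contact_force: [-5.6, -0.9, 3.6]
width: 0.504
grasp_force: 2.7
time_s: 11.58
tool_pos: [0.5754, -0.0726, 0.0174]
ee_rot: [0.001, 0.793, 0.609, 0.001]
contact_force: [5.3, -4.2, -7.1]
width: 0.378
grasp_force: 30.0
```

```bash
python3 -m handwheel '[[0,[0,0,0],[0,0,0]],[1,[0,0,0],[0,0,0]],[1,[0,0,0],[0,0,0]],[1,[0,0,0],[0,0,0]],[1,[0,0,0],[0,0,0]]]'; python3 -m handwheel '[[1,[0,0,-50],[0,0,0]],[1,[0,0,-100],[0,0,0]],[1,[0,0,-100],[0,0,0]]]'; python3 - <<'E'
from h import *
o=np.array([596.7,10.6]);a=np.radians(75.08);c,s=np.cos(a),np.sin(a)
w=lambda x,y:(round(o[0]+x*c-y*s,1),round(o[1]+x*s+y*c,1))
steps((*w(-172,-45),115,75.08),(*w(-172,-45),26,75.08),(*w(-172,25),26,75.08))
from cell import eyes
b=eyes.read_camera("side"); W=cloud(b); d=W[...,:2]-o/1000; X=(d[...,0]*c+d[...,1]*s)*1000; Y=(-d[...,0]*s+d[...,1]*c)*1000
i=cv2.resize(b["image"][130:250,200:310],(550,600)); cv2.imwrite("pics/6.png",i)
E
```

```text
time_s: 12.2
tool_pos: [0.5744, -0.072, 0.0175]
ee_rot: [-0.0, 0.793, 0.609, 0.0]
contact_force: [-0.9, -0.4, -0.5]
width: 0.872
grasp_force: 0.0
time_s: 12.58
tool_pos: [0.5764, -0.0722, 0.121]
ee_rot: [0.002, 0.793, 0.609, 0.002]
contact_force: [0.1, -0.5, -1.7]
width: 0.999
grasp_force: 0.0
t 12.57 at [576.4 -72.2 121. ] w 0.999 F [ 0.1 -0.5 -1.7] g 0.0
(np.float64(595.9), np.float64(-167.2), 115, 75.08) -> [-86.8, 43.3, 6.2] [0.006, -0.0, 0.0] rows 1.6
(np.float64(595.9), np.float64(-167.2), 26, 75.08) -> [0.0, 0.0, 89.0] [0.0, 0.0, 0.0] rows 1.4
(np.float64(528.3), np.float64(-149.2), 26, 75.08) -> [-0.0, -70.0, 0.0] [0.0, 0.0, 0.0] rows 1.1
```

View pics/6.png

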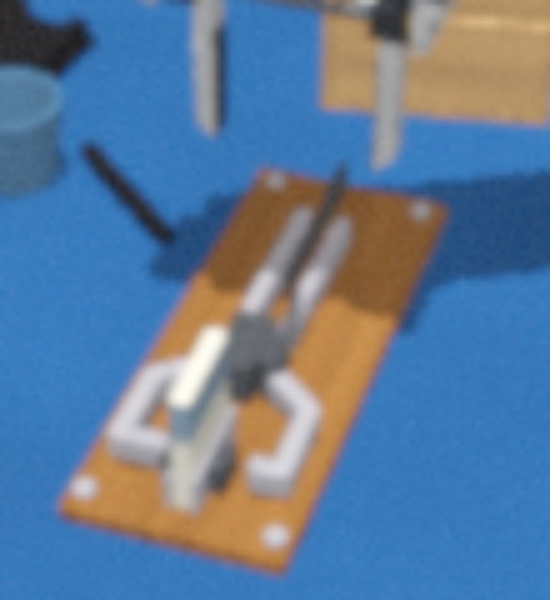

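```bash
python3 -m handwheel '[[-1,[-87,43,6],[0,0,0]],[-1,[-87,43,6],[0,0,0]],[-1,[-87,43,6],[0,0,0]],[-1,[-87,43,6],[0,0,0]],[-1,[-87,43,6],[0,0,0]]]' >/dev/null; python3 -m handwheel '[[-1,[0,0,0],[0,0,0]],[-1,[0,0,0],[0,0,0]],[-1,[0,0,45],[0,0,0]],[-1,[0,0,88],[0,0,0]],[-1,[0,0,88],[0,0,0]]]'; python3 -m handwheel '[[-1,[0,-12,0],[0,0,0]],[-1,[0,-20,0],[0,0,0]],[-1,[0,-20,0],[0,0,0]]]'
```

```text
time_s: 13.88
tool_pos: [0.5918, -0.1665, 0.0211]
ee_rot: [-0.002, 0.793, 0.61, -0.001]
contact_force: [-0.1, -0.6, 0.5]
width: 0.004
grasp_force: 0.0
time_s: 14.25
tool_pos: [0.5742, -0.1622, 0.0248]
ee_rot: [0.001, 0.793, 0.609, 0.0]
contact_force: [-0.1, 0.4, 0.8]
width: 0.006
grasp_force: 0.0
```

```bash
python3 -m handwheel '[[-1,[0,-8,0],[0,0,0]],[-1,[0,-16,0],[0,0,0]],[-1,[0,-24,0],[0,0,0]],[-1,[0,-31,0],[0,0,0]],[-1,[0,-36,0],[0,0,0]]]';python3 -m handwheel '[[-1,[0,0,0],[0,0,0]],[-1,[0,20,0],[0,0,0]],[-1,[0,45,0],[0,0,0]],[-1,[0,55,0],[0,0,0]]]'; python3 -m handwheel '[[-1,[0,0,-50],[0,0,0]],[-1,[0,0,-110],[0,0,0]],[-1,[0,0,-120],[0,0,0]]]';python3 - <<'E'
from h import *
from cell import eyes
o=np.array([596.7,10.6]);a=np.radians(75.08);c,s=np.cos(a),np.sin(a)
w=lambda x,y:(round(o[0]+x*c-y*s,1),round(o[1]+x*s+y*c,1))
b=eyes.read_camera("side"); np.savez("side7.npz",**b); t=eyes.read_camera("top"); np.savez("top7.npz",**t)
W=cloud(t); Z=W[...,2]; m=np.zeros(Z.shape,bool); m[140:190,195:250]=1
print("tile",top_rect(t,m&(Z>.086)&(Z<.097),.092))
i=np.hstack([cv2.resize(t["image"][120:240,180:360],(480,320)),cv2.resize(b["image"][130:250,200:310],(293,320))]); cv2.imwrite("pics/7.png",i)
steps((*w(83,0),150,75.08),(*w(83,0),55,75.08))
E
```

```text
time_s: 14.88
tool_pos: [0.539, -0.1527, 0.0234]
ee_rot: [-0.0, 0.793, 0.609, -0.0]
contact_force: [0.2, -0.4, 0.3]
width: 0.003
grasp_force: 0.3
time_s: 15.38
tool_pos: [0.5935, -0.1671, 0.0232]
ee_rot: [-0.0, 0.793, 0.609, 0.0]
contact_force: [-1.1, -0.2, -0.1]
width: 0.005
grasp_force: 0.0
time_s: 15.75
tool_pos: [0.594, -0.1671, 0.1472]
ee_rot: [0.002, 0.793, 0.609, 0.001]
contact_force: [-0.2, -0.5, -0.7]
width: 0.005
grasp_force: 0.0
tile (array([616.9,  88.1]), array([63.4, 15.9]), 75.54)
t 15.85 at [ 592.8 -167.1  144.4] w 0.008 F [ 0.6 -0.7 -0.6] g 0.0
(np.float64(618.1), np.float64(90.8), 150, 75.08) -> [255.7, -41.9, -5.8] [0.002, 0.0, 0.0] rows 4.1
(np.float64(618.1), np.float64(90.8), 55, 75.08) -> [0.0, 0.0, 95.0] [0.0, 0.0, 0.0] rows 1.5
```

View pics/7.png

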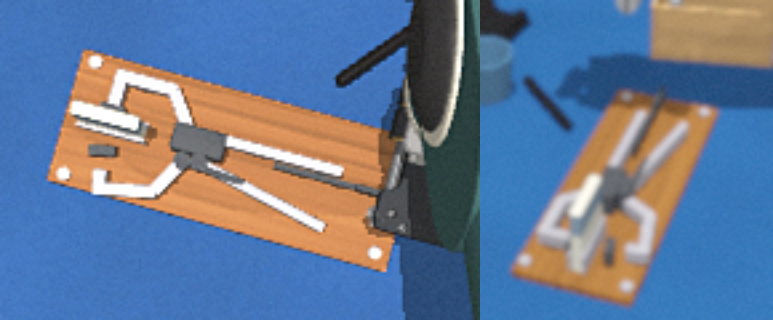

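```bash
python3 -m handwheel '[[0.3,[255,-41,-6],[0,0,-0.005]],[0.3,[255,-41,-6],[0,0,-0.005]],[0.3,[255,-41,-6],[0,0,-0.005]],[0.3,[255,-41,-6],[0,0,-0.005]],[0.3,[255,-41,-6],[0,0,-0.005]]]'>/dev/null; python3 -m handwheel '[[0.3,[0,0,0],[0,0,0]],[0.3,[0,0,0],[0,0,0]]]'; python3 -c "
from h import *
steps((617.3,89,100,75.3),(617.3,89,55,75.3))"
```

```text
time_s: 16.73
tool_pos: [0.6184, 0.088, 0.1486]
ee_rot: [-0.0, 0.792, 0.611, -0.001]
contact_force: [0.9, -0.2, -0.2]
width: 0.649
grasp_force: 0.0
t 16.73 at [618.4  88.  148.6] w 0.649 F [ 0.9 -0.2 -0.2] g 0.0
(617.3, 89, 100, 75.3) -> [0.7, -1.2, 48.6] [-0.001, 0.001, -0.001] rows 0.8
(617.3, 89, 55, 75.3) -> [0.0, 0.0, 45.0] [0.0, 0.0, 0.0] rows 0.7
```

```bash
python3 -m handwheel '[[0.3,[0.7,-1,50],[0,0,0]],[0.3,[0.7,-1,93],[0,0,0]],[0.3,[0.7,-1,93],[0,0,0]],[0.3,[0.7,-1,93],[0,0,0]]]';python3 -m handwheel '[[-1,[0,0,0],[0,0,0]],[-1,[0,0,0],[0,0,0]],[-1,[0,0,0],[0,0,0]],[-1,[0,0,0],[0,0,0]],[-1,[0,0,0],[0,0,0]]]';python3 -m handwheel '[[-1,[0,0,0],[0,0,0]],[-1,[0,0,0],[0,0,0]],[-1,[0,0,0],[0,0,0]]]'
```

```text
time_s: 17.23
tool_pos: [0.6186, 0.0904, 0.058]
ee_rot: [0.0, 0.792, 0.611, 0.001]
contact_force: [-0.1, 0.3, 0.5]
width: 0.652
grasp_force: 0.0
time_s: 17.85
tool_pos: [0.6178, 0.091, 0.0565]
ee_rot: [-0.0, 0.791, 0.611, -0.0]
contact_force: [-0.7, -0.2, 0.1]
width: 0.151
grasp_force: 0.0
time_s: 18.23
tool_pos: [0.6177, 0.091, 0.0564]
ee_rot: [-0.0, 0.791, 0.611, -0.0]
contact_force: [0.8, 0.4, -0.7]
width: 0.128
grasp_force: 30.0
```

```bash
python3 -m handwheel '[[-1,[0,0,-40],[0,0,0]],[-1,[0,0,-90],[0,0,0]],[-1,[0,0,-124],[0,0,0]],[-1,[0,0,-124],[0,0,0]]]'; python3 -c "
from h import *
steps((570,-110,180,80),(470,-324.5,180,86.75))"
```

```text
time_s: 18.73
tool_pos: [0.6189, 0.0912, 0.1828]
ee_rot: [0.001, 0.791, 0.611, 0.002]
contact_force: [0.5, 0.2, -2.3]
width: 0.123
grasp_force: 30.0
t 18.73 at [618.9  91.2 182.8] w 0.123 F [ 0.5  0.2 -2.3] g 30.0
(570, -110, 180, 80) -> [-207.1, 3.5, 2.6] [0.004, -0.001, -0.081] rows 3.3
(470, -324.5, 180, 86.75) -> [-228.6, -61.2, 0.0] [0.0, 0.0, -0.118] rows 3.8
```

```bash
python3 -m handwheel '[[-1,[-45,1,0],[0,0,-0.02]],[-1,[-100,2,0],[0,0,-0.04]],[-1,[-155,3,0],[0,0,-0.06]],[-1,[-207,3.5,0],[0,0,-0.081]],[-1,[-207,3.5,0],[0,0,-0.081]]]' >/dev/null; python3 -m handwheel '[[-1,[-57,-15,0],[0,0,-0.03]],[-1,[-114,-30,0],[0,0,-0.06]],[-1,[-171,-45,0],[0,0,-0.09]],[-1,[-229,-61,0],[0,0,-0.118]],[-1,[-229,-61,0],[0,0,-0.118]]]'; python3 -m handwheel '[[-1,[0,0,35],[0,0,0]],[-1,[0,0,35],[0,0,0]],[-1,[0,0,35],[0,0,0]]]' >/dev/null; python3 - <<'E'
from h import *
from cell import eyes
b=eyes.read_camera("side"); t=eyes.read_camera("top"); np.savez("side8.npz",**b)
W=cloud(b)*1000; d=W[...,:2]-[490.1,-326.7]; a=np.radians(-3.25); c,s=np.cos(a),np.sin(a)
X=d[...,0]*c+d[...,1]*s; Y=-d[...,0]*s+d[...,1]*c; Z=W[...,2]
m=(abs(X+20)<30)&(abs(Y)<60)&(Z>104)&(Z<122)
print("foot",m.sum(),"X",np.percentile(X[m],[3,50,97]).round(1),"Y",np.percentile(Y[m],[3,50,97]).round(1))
m=(abs(X)<95)&(abs(Y)<60)&(Z>70)&(Z<84)
print("box",m.sum(),"X",np.percentile(X[m],[1,99]).round(1),"Y",np.percentile(Y[m],[1,50,99]).round(1))
i=np.hstack([cv2.resize(t["image"][160:270,340:450],(400,400)),cv2.resize(b["image"][70:170,230:330],(400,400))]); cv2.imwrite("pics/8.png",i)
steps((470,-324.5,90,86.75),(470,-324.5,54,86.75))
E
```

```text
time_s: 19.98
tool_pos: [0.4664, -0.3289, 0.179]
ee_rot: [-0.001, 0.729, 0.685, -0.001]
contact_force: [0.2, -0.2, -2.7]
width: 0.128
grasp_force: 30.0
foot 22 X [-30.4 -23.2 -16.3] Y [23.9 29.1 32.5]
box 321 X [-82.9  77.5] Y [-47.2  30.2  46.1]
t 20.45 at [ 470.  -325.   146.4] w 0.127 F [-1.1  0.6 -2.3] g 30.0
(470, -324.5, 90, 86.75) -> [0.5, -0.0, 56.4] [0.001, 0.001, 0.001] rows 0.9
(470, -324.5, 54, 86.75) -> [0.0, 0.0, 36.0] [0.0, 0.0, 0.0] rows 0.6
```

View pics/8.png

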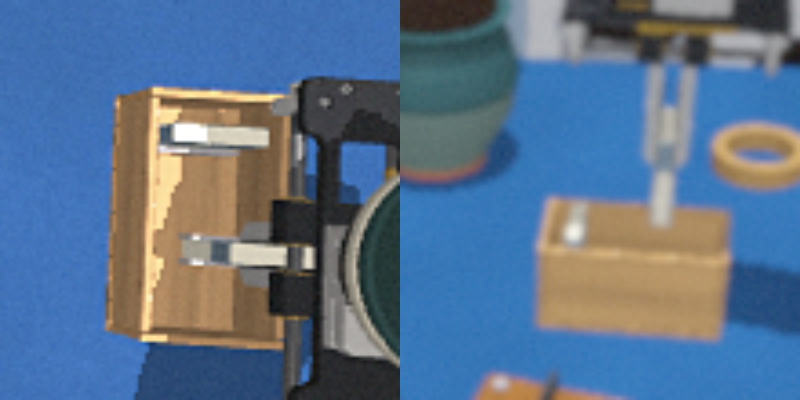

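```bash
python3 -m handwheel '[[-1,[0,0,30],[0,0,0]],[-1,[0,0,55],[0,0,0]],[-1,[0,0,55],[0,0,0]]]'; python3 -m handwheel '[[-1,[0,0,15],[0,0,0]],[-1,[0,0,30],[0,0,0]],[-1,[0,0,37],[0,0,0]],[-1,[0,0,37],[0,0,0]]]'
```

```text
time_s: 20.82
tool_pos: [0.4688, -0.3247, 0.0899]
ee_rot: [-0.001, 0.727, 0.687, -0.0]
contact_force: [0.1, 0.3, -2.0]
width: 0.125
grasp_force: 30.0
time_s: 21.32
tool_pos: [0.469, -0.325, 0.053]
ee_rot: [-0.0, 0.727, 0.687, -0.0]
contact_force: [-0.4, 0.2, -2.6]
width: 0.124
grasp_force: 30.0
```

```bash
python3 -m handwheel '[[-1,[0,0,2],[0,0,0]],[-1,[0,0,2],[0,0,0]],[-1,[0,0,2],[0,0,0]]]'|grep -E "pos|force"; python3 -m handwheel '[[-1,[0,0,1],[0,0,0]],[-1,[0,0,1],[0,0,0]]]'|grep -E "pos|force"
```

```text
tool_pos: [0.4693, -0.3252, 0.0516]
contact_force: [1.5, -0.2, -1.4]
grasp_force: 30.0
tool_pos: [0.4692, -0.3252, 0.0504]
contact_force: [-1.0, 0.2, -2.1]
grasp_force: 30.0
```

```bash
python3 -m handwheel '[[-1,[0,0,1],[0,0,0]],[-1,[0,0,1],[0,0,0]]]'|grep -E "pos|force"; python3 -m handwheel '[[-1,[0,0,0.7],[0,0,0]],[-1,[0,0,0.7],[0,0,0]]]'|grep -E "pos|force"
```

```text
tool_pos: [0.4693, -0.3252, 0.0503]
contact_force: [-6.4, 3.5, 15.3]
grasp_force: 30.0
tool_pos: [0.4694, -0.3253, 0.0503]
contact_force: [-9.9, 5.1, 28.5]
grasp_force: 30.0
```

```bash
python3 -m handwheel '[[-1,[0,0,-1.3],[0,0,0]],[-0.7,[0,0,-1.3],[0,0,0]],[-0.3,[0,0,-1.3],[0,0,0]],[-0.1,[0,0,-1.3],[0,0,0]],[-0.1,[0,0,-1.3],[0,0,0]]]'; python3 -m handwheel '[[-0.1,[0,0,-30],[0,0,0]],[-0.1,[0,0,-80],[0,0,0]],[-0.1,[0,0,-140],[0,0,0]],[-0.1,[0,0,-140],[0,0,0]]]';python3 -m handwheel '[[-0.1,[-60,0,0],[0,0,0]],[-0.1,[-120,0,0],[0,0,0]],[-0.1,[-150,0,0],[0,0,0]],[-0.1,[-150,0,0],[0,0,0]]]'; python3 - <<'E'
from h import *
from cell import eyes
b=eyes.read_camera("side"); t=eyes.read_camera("top")
i=np.hstack([cv2.resize(t["image"][110:260,80:440],(520,217)),cv2.resize(b["image"][100:210,200:330],(256,217))]); cv2.imwrite("pics/9.png",i)
W=cloud(t); Z=W[...,2]; m=np.zeros(Z.shape,bool); m[185:255,370:420]=1
sat=cv2.cvtColor(t["image"],cv2.COLOR_BGR2HSV)[...,1]; m&=(sat<60)&(Z>.081)&(Z<.092)
n,l,st,c=cv2.connectedComponentsWithStats(m.astype(np.uint8))
for k in range(1,n):
    if st[k,4]>30: print(top_rect(t,l==k,.086))
E
```

```text
time_s: 23.08
tool_pos: [0.4692, -0.3252, 0.05]
ee_rot: [-0.0, 0.727, 0.687, -0.0]
contact_force: [-0.2, 0.2, -0.8]
width: 0.429
grasp_force: 0.0
time_s: 23.58
tool_pos: [0.4711, -0.3262, 0.1944]
ee_rot: [0.003, 0.727, 0.687, 0.001]
contact_force: [0.8, -0.4, 0.2]
width: 0.449
grasp_force: 0.0
time_s: 24.08
tool_pos: [0.4595, -0.4768, 0.1883]
ee_rot: [-0.001, 0.728, 0.686, -0.0]
contact_force: [0.2, 0.6, 0.3]
width: 0.451
grasp_force: 0.0
(array([ 541.9, -328.4]), array([62.5, 15. ]), 86.77)
(array([ 468.7, -327. ]), array([62.1, 14.7]), 87.0)
```

View pics/9.png

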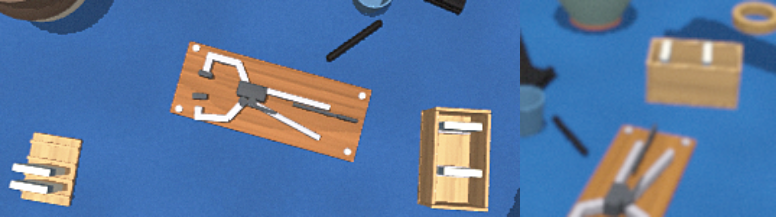

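The picture shows both tiles standing in the box: the crimped one at (460,172) and the boxed one at (460,127). The pliers are open and empty, and the plain tiles and marker haven't moved.

```bash
python3 -c "
from cell import ctrl
print(ctrl.finish_job())"
```

```text
the job is handed in; nothing more can be done
None
```

I crimped the footed tile in the pliers, which stayed locked hands-off, then released it with the lever. It now stands upright in the empty part of the sample box, and I handed the job in at about 24 s; the judge's result was not shown.

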